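Pop the disc lid of a CD radio on the repair bench

TASK

The CD radio on the bench needs its laser inspected: open its disc lid by pressing the orange ribbed spot at the lid's front edge once, gently, straight down with the fingertips until the push-push catch lets go, then take the fingers away upwards so that the lid springs up by itself. Do not push the lid back down once it has popped; keep clear of the radio and watch that the lid has stayed fully open for a good second before you finish. Nothing is to be gripped or lifted: leave the radio and the things around it where they stand.

Things in the scene. Friction and masses are not known exactly. Their poses are not given: they have to be found in the camera images.
- radio: Compact CD radio, loose, 2 kg; silver case 230 mm deep (x), 290 wide (y), deck 94 mm above the bench. Origin: centre of the underside; x points from the loudspeaker front (towards the robot at yaw 0) to the back, z up. Its dark disc lid, 174 wide, 172 deep, hinged at the back, stands 24 mm proud of the deck, top 118 mm above the bench. The deck strip before it has low keys, not used here.
- press_pad: The press spot: an orange ribbed pad, 20 mm (front to back) by 40 mm (wide), 1.6 mm proud of the lid's top, 18 mm behind the lid's front edge to its centre, midway across. Origin: centre of its top face, 119.6 mm above the bench while shut; it moves with the lid. Free space above and in front. Its z is square to the lid's top, x points to the hinge.
- lid_hinge (a point): Point on the lid's hinge line, midway across, at the lid's back, 108 mm above the bench, 156 mm behind the press spot's centre; the hinge line runs along the radio's y. Opening, the lid's front edge sweeps up and back to about 270 mm above the bench.
- lid (a joint): Lid angle, rad: 0 latched shut, 1.15 fully open (stop), negative when pushed in. Pushed about 4 mm down at the spot (-0.026, 3 to 5 N) the catch lets go; less leaves it latched; hard stop at 8.5 mm (-0.055): aim for 6 to 8. It rises only as the fingers go up: a damped spring then swings it open in about 1.7 s and holds it. Pushed fully down again it would latch shut.
- screwdriver: Screwdriver with yellow handle, 165 mm long, 26 mm thick, lying on the radio's right (-y) side; origin midway along, on the bench. Leave alone.
- screw_jar: Small glass jar with steel cap, 54 mm across, 68 mm tall, standing on the radio's left (+y) side; origin under its centre. Leave alone.
- parts_tray: Clear plastic tray with brass screws, 85 by 62 by 28 mm, on the radio's left (+y) side; origin under its centre. Leave alone.

How it is judged:
By the outcome, as a careful person would: the job done as asked, in the order asked, and still so for the second after the job is handed in, with the robot touching nothing.
It also fails if it takes over 32 s, if anything falls off the work surface, if the arm or the gripper's body presses on something with over 40 N, if the wrist force passes 120 N, or if a joint passes its speed limit or range.

ROBOT

A 6-joint arm with a two-finger parallel gripper is mounted at the origin on the work surface. World frame = base frame: x ahead of the robot, y to its left, z up, the work surface at z = 0. Lengths are in mm, angles in rad, forces in N, time in s.
With the tool pointing down it reaches from about 300 to 950 mm from the base axis. Payload 3.1 kg.
Tool frame: the origin (TCP) lies at the very end of the fingers, on their centre line; the grasp point (between the pads) lies 19 mm behind it (r.pinch_z is the distance from the TCP to the grasp point, in mm); z points along the fingers, y is the direction in which the jaws open and shut (so a half turn about z gives the same grasp; the last joint's range is limited). The gripper opens to 85 mm and grips with 20 to 120 N. Pads are 22 mm wide; open, the fingers measure 114 mm over their backs; the gripper's body (76 mm by 85 mm) begins 54 mm behind the grasp point. The pads swing forward as they close: fully open they stand 13 mm farther back than shut.
Start: joints at [-1.206, 0.308, 1.634, -0, 1.2, -0.07], TCP at [263.243, -566.864, 231.272] pointing down, gripper open.
Joint ranges: [-3.06, 3.06], [-0.79, 1.96], [0.05, 2.63], [-1.19, 4.34], [0.05, 2.64], [-2.94, 2.94]. Speed limits (rad/s): [2.79, 2.79, 3.14, 3.14, 3.14, 3.14].

INTERFACE

Orientations are given as [roll, pitch, yaw] about the fixed x, y, z axes, in that order (R = Rz(yaw) Ry(pitch) Rx(roll)).
In Python, from bench import r gives the robot as it stands. The module is installed in compiled form; this text tells all that it offers.
- The arm moves only by the tool drive_tool, never from a script. Its argument "commands" is a list that holds one entry, the list of rows, each a list of 4 numbers: the shift along the tool's x, y, z in mm, then the turn about the tool's z in rad. In form: [[[tx, ty, tz, turn], ...]]. A call has 1 to 12 rows; each row is the pose to reach, as a shift and turn from the pose commanded when the call began, along the tool's axes at that moment; what a row does not reach only later rows make up. A row lasts 1/10 s, in which the tool goes at most 50 mm and 8.59 degrees, less where a joint would pass 70% of its speed; a pose out of reach is approached as far as the arm can. A call with a gripper value outside its range is refused whole. "grip" is the finger opening in mm, from 0 to 85.4, set as the call begins (left out, the last holds). The fingers move at their own pace and stop on an object; "grip_force" is the grip in N (left out, the last holds). Time passes only in rows, so rows that repeat a pose let the fingers close. It gives the time, the measured TCP pose, the force and the opening at its end, in the units of the state.
- r.observe(): the state, without advancing time (a new reading comes with each control period).
- r.capture(name): name is "side" or "top" or "wrist"; returns a dict with "img" (420x560x3 uint8, red, green, blue), "range_z" (420x560 float32, mm along the optical axis (not along the pixel's ray), 0 where there is no reading), "fx", "fy", "cx", "cy" (pixels), "k1" (the pictures are not rectified: a ray, as slopes to the right and down, at radius r is drawn at 1 + k1 r^2 times it, then the intrinsics apply), "rvec" (rotation vector, rad) and "tvec" (3), from world to camera coordinates, as OpenCV has them. Camera axes: x right, y down, z forward; pixel columns grow to the right and rows downward; lengths in mm; the calibration is good to about 2 mm. A picture is of the moment at which its call begins.
- r.close_job(): hands the job in, once; it reports no verdict.
Trained networks look in a picture, given as the dict that the camera call returned (one of the last four; its "shot" number tells which), for a name from the list of things; names that differ only in an ending like _2 or _b are one class to them, and where a whole thing is asked for, a point or a joint stands for the part that bears it (a point fixed in the world has none). Each returns a list of dicts, best first, with "confidence" (0 to 1); they miss things now and then, are a little off and sometimes report something else, mostly with a low value. They report only what shows in the picture. A call takes as long as a camera call.
- r.regions_of(label, picture): "pixels" (420x560 bool, what is visible of it) and "box" ([left, top, right, bottom] in pixels, round what is visible of it).
- r.spot_point(label, picture): "location" ([column, row] in pixels: a listed point, or the origin of a listed thing).
The state is a dict: "clock": time; "q": joint angles; "dq": joint speeds; "effort": joint torques, N m; "eef_pos": TCP position; "ee_rot": TCP orientation; "contact_force": force on the tool from outside, world axes, zero at the start; "wrist_torque": the same for the moment, N m; "finger_gap": finger opening in mm.
Only numpy, scipy, OpenCV 4.12 (cv2) and the standard library are available. Lean on these libraries where they do the work, as an engineer would, in place of code of your own. Each camera call takes 0.05 s, during which the arm holds its last target.

## Working session

There is one attempt and no reset: what is moved stays moved. The work goes in short steps, Python scripts to look and compute and a tool call to move; the robot and the scene stay as the last step left them, time stands still between calls to the robot, and variables do not carry over. Pictures are saved under pics/ and viewed, and the job is handed in when it is done.

Besides the shell and the picture viewer there is one more tool, called after ">>>" as name([rows], argument=value, ...), one row to a line, values as JSON. drive_tool: Moves the arm, as the interface text tells. Its arguments: {"type":"object","properties":{"commands":{"type":"array","items":{"type":"array","items":{"type":"array","items":{"type":"number"}}}},"grip":{"type":"number"},"grip_force":{"type":"number"}},"required":["commands"]}

```bash
mkdir -p pics
cat > h.py <<'E'
import numpy as np, cv2
from bench import r
def world(p,u,v,z=None):
    R,_=cv2.Rodrigues(np.array(p["rvec"],float)); t=np.array(p["tvec"],float).ravel()
    xd,yd=(u-p["cx"])/p["fx"],(v-p["cy"])/p["fy"]
    x,y=xd,yd
    for _ in range(20):
        s=1+p["k1"]*(x*x+y*y); x,y=xd/s,yd/s
    if z is None: z=p["range_z"][int(round(v)),int(round(u))]; return R.T@(np.array([x,y,1])*z-t)
    c=-R.T@t; d=R.T@np.array([x,y,1]); return c+d*(z-c[2])/d[2]
def save(p,n): cv2.imwrite("pics/"+n,p["img"][:,:,::-1])
E
python3 - <<'E'
from h import *
for n in ["top","side"]:
    p=r.capture(n); save(p,n+"1.png")
    for l in ["press_pad","lid_hinge","radio"]:
        for d in r.spot_point(l,p)[:2]:
            u,v=d["location"]; zz={"press_pad":119.6,"lid_hinge":108,"radio":0}[l]
            print(n,l,round(d["confidence"],2),np.round([u,v]),np.round(world(p,u,v),1),np.round(world(p,u,v,zz),1))
    for d in r.regions_of("press_pad",p)[:2]:
        m=d["pixels"]; vs,us=np.nonzero(m); W=np.array([world(p,a,b,119.6) for a,b in zip(us,vs)])
        D=np.array([world(p,a,b) for a,b in zip(us,vs)])
        print("reg",d["confidence"],d["box"],m.sum(),W.mean(0).round(1),np.median(D,0).round(1))
        rc=cv2.minAreaRect(W[:,:2].astype(np.float32)); print(rc)
s=r.observe(); print(s["clock"],s["eef_pos"],s["ee_rot"],s["finger_gap"],s["contact_force"])
E
```

```text
top press_pad 0.59 [255. 209.] [542.8 120.6 122.8] [543.1 120.7 119.6]
top press_pad 0.28 [328. 180.] [630.  -53.2  18.4] [614.6 -41.1 119.6]
top lid_hinge 0.85 [244. 142.] [699.3 150.8  95.4] [696.5 150.3 108. ]
top radio 0.94 [248. 185.] [596.  137.2 123. ] [612.9 141.1   0. ]
reg 0.59 [245.8, 205.2, 265.8, 217.6] 156 [539.8 119.8 119.6] [539.6 119.2 120.4]
((540.0963134765625, 119.46088409423828), (20.017230987548828, 39.314910888671875), 15.61221981048584)
side press_pad 0.54 [272. 199.] [552.7 113.5 117.9] [551.1 115.1 119.6]
side lid_hinge 0.72 [224. 190.] [670.6 171.1 117.7] [681.9 162.4 108. ]
reg 0.5 [265.9, 197.7, 277.9, 206.7] 83 [540.8 122.4 119.6] [541.6 123.3 118.7]
((541.2435302734375, 121.45768737792969), (21.174074172973633, 42.05736541748047), 14.485898971557617)
0.5 [ 263.23828681 -566.85379882  231.26195398] [-3.14156860e+00 -1.70155584e-05  4.34789751e-01] 85.41136644839008 [-0.79969507 -0.53187826 -0.10248169]
```

View pics/top1.png

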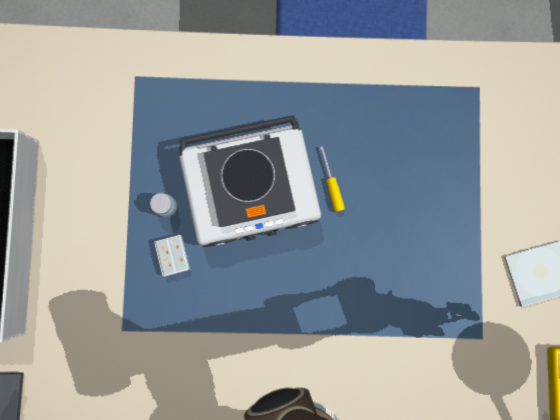

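View pics/side1.png

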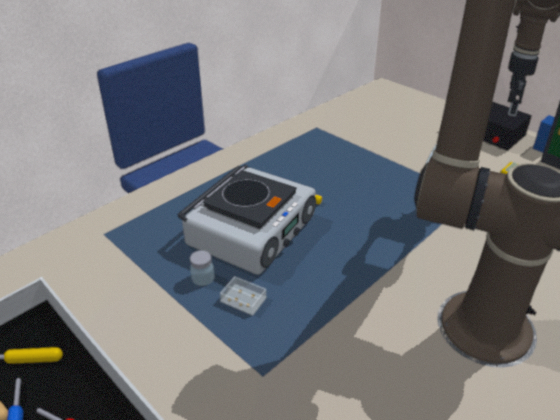

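Pad found: roughly (540, 120), and the radio's yaw is about 0.26. The top view shows it orange at pixel (256, 211). The radio stands between jar and tray on the left and screwdriver on the right. The side view agrees. I'll close the fingers and move in at the current height.

>>> drive_tool([
  [[50,-47,0,0.02],[98,-92,0,0.04],[145,-136,0,0.06],[190,-178,0,0.08],[235,-220,0,0.1],[280,-262,0,0.12],[325,-304,0,0.14],[370,-346,0,0.15],[410,-384,0,0.16],[450,-422,0,0.17],[480,-450,0,0.17],[480,-450,0,0.17]],
], grip=0, grip_force=40)

```text
clock: 1.7
eef_pos: [488.1, -8.3, 231.8]
ee_rot: [3.141, -0.001, 0.265]
contact_force: [0.3, -0.9, 0.3]
finger_gap: -0.0
```

Run:
```python
from h import *
p=r.capture("wrist"); save(p,"wrist1.png")
s=r.observe(); print(s["clock"],s["eef_pos"],s["ee_rot"],s["finger_gap"],s["contact_force"])
for d in r.regions_of("press_pad",p)[:2]:
    m=d["pixels"]; vs,us=np.nonzero(m); W=np.array([world(p,a,b,119.6) for a,b in zip(us,vs)])
    D=np.array([world(p,a,b) for a,b in zip(us,vs)])
    print("reg",d["confidence"],d["box"],m.sum(),W.mean(0).round(1),np.median(D,0).round(1))
    print(cv2.minAreaRect(W[:,:2].astype(np.float32)))
for l in ["press_pad","lid_hinge"]:
    for d in r.spot_point(l,p)[:2]: print(l,d["confidence"],d["location"],world(p,*d["location"],119.6 if l[0]=='p' else 108))
```

```text
1.75 [490.62030944  -1.32254245 232.14220903] [-3.13631143 -0.006433    0.26881934] -0.027407628331313463 [1.89370408 3.97321694 1.33865612]
reg 0.84 [111.5, 89.6, 167.8, 121.6] 1434 [542.7 119.2 119.6] [542.7 118.8 120.1]
((542.017822265625, 119.17700958251953), (20.906949996948242, 41.57870864868164), 15.293595314025879)
press_pad 0.74 [138.5, 104.6] [540.64617493 120.17429912 119.6       ]
```

View pics/wrist1.png

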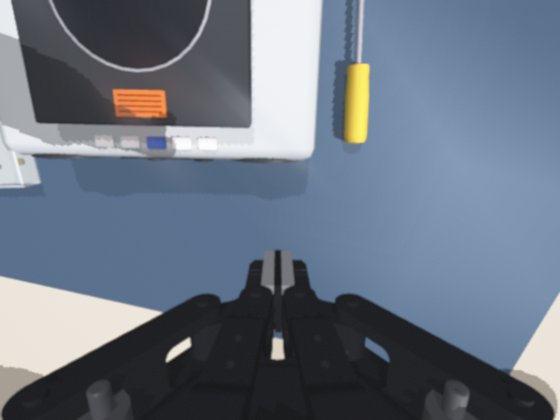

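The wrist view shows the pad at (140, 104), square with the tool. That puts it at (541, 119.5). I'll let the arm settle to learn the commanded pose.

>>> drive_tool([
  [[0,0,0,0],[0,0,0,0],[0,0,0,0]],
])

```text
clock: 2.2
eef_pos: [487.1, -11.8, 231.3]
ee_rot: [3.141, 0.0, 0.262]
contact_force: [-0.2, -0.2, 0.0]
finger_gap: 0.1
```

>>> drive_tool([
  [[20,-26,0,0],[45,-60,0,0],[70,-92,0,0],[86,-113,0,0],[86,-113,30,0],[86,-113,60,0],[86,-113,80,0],[86,-113,91,0],[86,-113,91,0],[86,-113,91,0],[86,-113,91,0]],
])

```text
clock: 3.3
eef_pos: [542.3, 121.1, 141.9]
ee_rot: [3.141, -0.003, 0.264]
contact_force: [-0.0, 0.0, -0.6]
finger_gap: 0.1
```

Run:
```python
from h import *
p=r.capture("wrist"); save(p,"wrist2.png")
s=r.observe(); print(s["clock"],s["eef_pos"],s["ee_rot"],s["contact_force"])
for d in r.regions_of("press_pad",p)[:2]: print(d["confidence"],d["box"])
```

```text
3.35 [542.23032937 121.18104779 141.92512721] [ 3.14123021e+00 -3.09664146e-03  2.64365833e-01] [ 0.38514203 -0.70964002  0.29604807]
0.62 [246.2, 234.2, 315.2, 271.7]
```

View pics/wrist2.png

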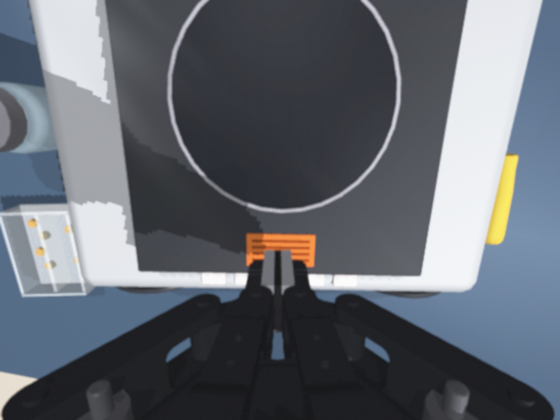

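Laterally centred: the pad spans columns 246–315 and the fingers sit at 279. I'll descend to contact slowly.

>>> drive_tool([
  [[0,0,6,0],[0,0,12,0],[0,0,17,0],[0,0,20,0],[0,0,22,0],[0,0,24,0],[0,0,24,0],[0,0,24,0]],
])

```text
clock: 4.2
eef_pos: [540.6, 121.2, 116.3]
ee_rot: [-3.141, 0.001, 0.265]
contact_force: [-3.1, -0.8, 3.8]
finger_gap: -0.0
```

>>> drive_tool([
  [[0,0,1,0],[0,0,2,0],[0,0,3,0],[0,0,3.5,0],[0,0,3.5,0]],
])

```text
clock: 4.7
eef_pos: [540.8, 121.2, 112.6]
ee_rot: [-3.142, 0.0, 0.265]
contact_force: [-2.8, -0.6, 3.6]
finger_gap: -0.3
```

The depth is about 7 mm at 3.6 N, with no hard stop. I'll go straight up.

>>> drive_tool([
  [[0,0,-15,0],[0,0,-50,0],[0,0,-95,0],[0,0,-140,0],[0,0,-185,0],[0,0,-230,0],[-30,0,-260,0],[-70,0,-270,0],[-110,0,-270,0],[-140,0,-270,0],[-140,0,-270,0],[-140,0,-270,0]],
])

```text
clock: 5.9
eef_pos: [406.4, 84.6, 384.2]
ee_rot: [3.141, -0.005, 0.265]
contact_force: [1.4, -0.0, 0.5]
finger_gap: 0.0
```

Run:
```python
from h import *
p=r.capture("side"); save(p,"side2.png")
s=r.observe(); print(s["clock"],s["eef_pos"],s["contact_force"])
```

```text
5.95 [406.79510688  84.72388693 383.83128274] [0.46514817 0.49229833 0.03595824]
```

View pics/side2.png

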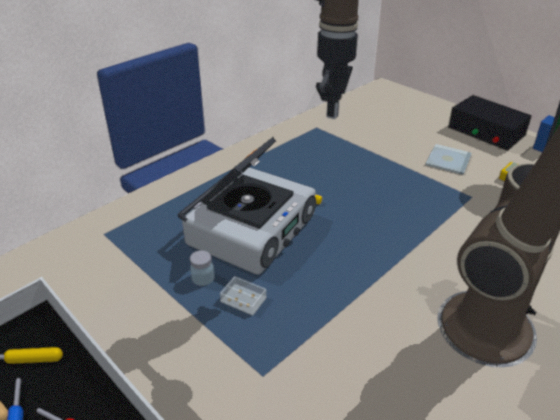

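The lid is rising (its edge is near (272, 141)) and the fingers are well clear. I'll hold for more than 2 s and watch.

>>> drive_tool([
  [[0,0,0,0],[0,0,0,0],[0,0,0,0],[0,0,0,0],[0,0,0,0],[0,0,0,0],[0,0,0,0],[0,0,0,0],[0,0,0,0],[0,0,0,0],[0,0,0,0],[0,0,0,0]],
])

```text
clock: 7.15
eef_pos: [405.8, 84.6, 382.8]
ee_rot: [-3.142, -0.0, 0.265]
contact_force: [-0.3, -0.1, 0.6]
finger_gap: -0.2
```

```bash
cat > a.py <<'E'
from h import *
import sys
p=r.capture("side"); save(p,sys.argv[1]+".png")
print(r.observe()["clock"])
for d in r.regions_of("lid",p)[:1]:
    m=cv2.erode(d["pixels"].astype(np.uint8),np.ones((3,3)))
    vs,us=np.nonzero(m); D=np.array([world(p,a,b) for a,b in zip(us,vs) if p["range_z"][b,a]>0])
    a=.265; X=(D[:,:2]-[541,119.5])@[np.cos(a),np.sin(a)]
    h=156-X; zz=D[:,2]-108
    k=zz>40
    print(d["confidence"],d["box"],"zmax",np.percentile(D[:,2],99),"angle",np.median(np.arctan2(zz[k],h[k])))
E
python3 a.py side3
```

```text
7.2
0.87 [200.9, 126.0, 264.4, 202.1] zmax 267.26458302230145 angle 1.1957678219364523
```

>>> drive_tool([
  [[0,0,0,0],[0,0,0,0],[0,0,0,0],[0,0,0,0],[0,0,0,0],[0,0,0,0],[0,0,0,0],[0,0,0,0],[0,0,0,0],[0,0,0,0],[0,0,0,0],[0,0,0,0]],
])

```text
clock: 8.45
eef_pos: [405.8, 84.6, 382.8]
ee_rot: [-3.142, -0.0, 0.265]
contact_force: [0.1, 0.8, -0.5]
finger_gap: 0.2
```

```bash
python3 a.py side4
python3 - <<'E'
from h import *
p=r.capture("top"); save(p,"top2.png")
for l in ["screwdriver","screw_jar","parts_tray","radio"]:
    for d in r.spot_point(l,p)[:1]: print(l,d)
q=cv2.imread("pics/top1.png")[:,:,::-1]
print(r.observe()["contact_force"])
E
```

```text
8.5
0.9 [198.7, 125.6, 262.3, 205.2] zmax 267.2616621650484 angle 1.1980799465548304
screwdriver {'location': [326.3, 179.9], 'confidence': 0.97}
screw_jar {'location': [164.9, 207.7], 'confidence': 0.67}
parts_tray {'location': [170.2, 255.9], 'confidence': 0.83}
radio {'location': [251.0, 188.3], 'confidence': 0.96}
[-0.18182347 -0.18922654  0.0218276 ]
```

View pics/side4.png

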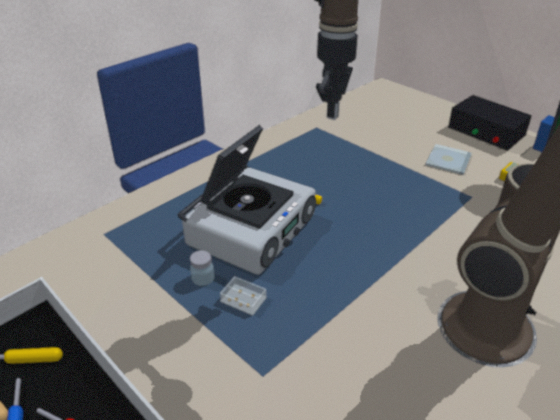

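View pics/top2.png

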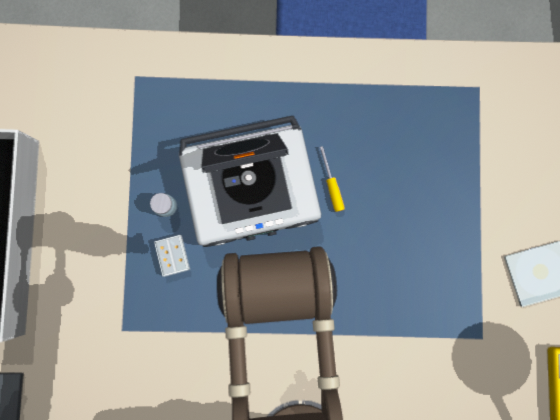

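The lid is fully open: its top edge is at 267 mm, and it was the same 1.3 s apart. The radio, jar, tray and screwdriver are unmoved.

```bash
python3 -c "
from bench import r
print(r.close_job())"
```

```text
the job is handed in; nothing more can be done
None
```

The lid is open and the job is handed in, at about 8.6 s on the robot's clock. I pressed the orange pad once, straight down with the closed fingertips. The press went about 7 mm deep, and the highest force I read was about 4 N upwards and 3 N sideways. I then went straight up and drew back, clear of the radio.

- **Lid:** two side-camera checks 1.3 s apart found it still. Its top edge was at 267 mm both times, against about 270 mm expected. The measured angle was about 1.2 rad, against the 1.15 rad stop; the depth data is rough enough to explain the difference.
- **Surroundings:** in the overhead pictures before and after, the radio, jar, tray and screwdriver look to be where they stood. I compared these by eye, not by measurement.
- **Contact:** wrist force was near zero at the end, with the arm touching nothing.
- **Disagreement:** the first pad positions from the top and side cameras differed by about 10 mm. I used the pad outlines and the wrist camera instead, which agreed to within about 3 mm.

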